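Turn a hatch cover over at the fence and book it in

ROBOT

A 6-joint arm with a two-finger parallel gripper is mounted at the origin on the work surface. World frame = base frame: x ahead of the robot, y to its left, z up, the work surface at z = 0. Lengths are in m, angles in rad, forces in N, time in s.
With the tool pointing down it reaches from about 0.325 to 0.75 m from the base axis. Payload 7.6 kg.
Tool frame: the origin (TCP) lies between the finger pads; the fingertips stand 14 mm ahead of it and the grasp point (between the pads) lies 5 mm behind it (env.tips_ahead is the z of the fingertips in the tool frame, in m); z points along the fingers, x is the direction in which the jaws open and shut, and the axes are right-handed (so a half turn about z gives the same grasp; the last joint's range is limited). The gripper opens to 85 mm and grips with 20 to 120 N. Pads are 22 mm wide; open, the fingers measure 114 mm over their backs; the gripper's body (76 mm by 85 mm) begins 54 mm behind the grasp point. The pads swing forward as they close: fully open they stand 13 mm farther back than shut.
Start: joints at [1.242, 0.052, 1.401, -0, 1.689, -0.07], TCP at [0.134, 0.508, 0.215] pointing down, gripper open.
Joint ranges: [-2.9, 2.9], [-0.91, 2.17], [0.12, 2.37], [-1.06, 4.2], [0.26, 2.73], [-2.93, 2.93]. Speed limits (rad/s): [2.57, 2.57, 3.01, 3.14, 3.14, 3.14].

INTERFACE

Orientations are given as a unit quaternion [w, x, y, z].
In Python, from rig import env, viewer gives the robot as it stands.
- The arm moves only by the tool servo_tool, never from a script. Its argument "motion" is a list of rows, each a list of 2 entries, a list of its own where there are three numbers: the shift along the world's x, y, z in mm, then the turn about the world's z in rad. A call has 1 to 8 rows; each row is the pose to reach, as a shift and turn from the pose commanded when the call began; what a row does not reach only later rows make up. A row lasts 1/12 s, in which the tool goes at most 41.7 mm and 7.16 degrees, less where a joint would pass 70% of its speed; a pose out of reach is approached as far as the arm can. A call with a gripper value outside its range is refused whole. "fingers" is the closure, from -1 (fully open) to 1 (shut), so that 0 is half open, set as the call begins (left out, the last holds). The fingers move at their own pace and stop on an object; "force" is the grip in N (left out, the last holds). Time passes only in rows, so rows that repeat a pose let the fingers close. It gives the time, the measured TCP pose, the force and the opening at its end, in the units of the state.
- env.get_state(): the state, without advancing time (a new reading comes with each control period).
- viewer.grab_frame(name): name is "scene" or "top" or "wrist"; returns a dict with "color" (384x512x3 uint8, red, green, blue), "z_map" (384x512 float32, m along the optical axis (not along the pixel's ray), 0 where there is no reading), "K" (3x3 intrinsics, pixels), "k1" (the pictures are not rectified: a ray, as slopes to the right and down, at radius r is drawn at 1 + k1 r^2 times it, then the intrinsics apply), "R" (3x3) and "t" (3): a world point X has camera coordinates R X + t; the wrist camera has in their place "T_tool_cam" (4x4, takes a point from camera to tool coordinates, whose origin is the TCP and whose axes are the tool frame's). Camera axes: x right, y down, z forward; pixel columns grow to the right and rows downward; lengths in m; the calibration is good to about 2 mm. A picture is of the moment at which its call begins: read the wrist's pose just before it.
- env.finish_job(): hands the job in, once; it reports no verdict.
The state is a dict: "time_s": time; "joints": joint angles; "joint_vel": joint speeds; "tau": joint torques, N m; "tool_pos": TCP position; "orientation": TCP orientation; "wrist_force": force on the tool from outside, world axes, zero at the start; "torque": the same for the moment, N m; "gripper_width": finger opening in m.
Only numpy, scipy, OpenCV 4.12 (cv2) and the standard library are available. Lean on these libraries where they do the work, as an engineer would, in place of code of your own. Each camera call takes 0.05 s, during which the arm holds its last target. There are 200 camera calls.

TASK

The hatch cover lies yellow side up with its tag hidden underneath. Turn it over: push it up the slippery sloping fence until it stands leaning there, then lay it down gently, tag side up, in the middle of the black reading pad and square with it. With the cover lying there, press the green button fully down and let go; do not knock the bearing, the can or the jar away.

Things in the scene. Friction and masses are not known exactly. Their poses are not given: they have to be found in the camera images.
- cover_mid (a point): Centre of the loose hatch cover: a flat rigid plate 120 mm (its x) by 110 mm (its y) by 10 mm (its z), about 0.25 kg. z points out of the yellow face; the other face is grey with a white tag. It starts flat on the bench before the fence, yellow up, its x within 0.2 rad of the fence's x. Too wide to grasp lying flat; can be pinched across its 10 mm at an edge once it stands.
- fence_foot (a point): Middle of the foot line of the fixed turning fence (white slippery face, friction 0.15, blue brackets behind), at bench height. x is level and points into the fence, the way to push; y runs along the foot line. The face, 200 mm long, rises away along x, curving from 48 to 72 degrees steep. Pushed low at its near edge, the cover climbs it with about 10 N and stays leaning once its lower edge is at the foot.
- fence_top (a point): Middle of the fence's free top edge, 66 mm above the bench and 36 mm behind the foot line; the board is 12 mm thick and the brackets behind it reach 70 mm behind the foot line, 50 mm high. With its lower edge at the foot the cover leans on this edge, about 60 degrees above level, its upper 45 mm standing free above it. Axes as for the foot.
- pad_top (a point): Centre of the upper surface of the fixed black rubber reading pad with a green outline, 190 by 190 mm, 3 mm thick; the axes run along its sides, z up.
- read_top (a point): Centre of the top of the green push button, 36 mm across, in a black round housing fixed to the bench; its top stands 22 mm above the bench when not pressed. Press straight down.
- read (a joint): Travel of the green button in m: 0 released, 0.006 fully down; it springs back; about 5 N takes it fully down.
- bearing: Loose steel ring bearing, 52 mm across, 16 mm high, origin under its centre. Leave it alone.
- spray: Loose blue can, 52 mm across, 150 mm high, origin under its centre. Leave it alone.
- jar: Loose jar, 64 mm across, 75 mm high, origin under its centre. Leave it alone.

How it is judged:
By the outcome, as a careful person would: the job done as asked, in the order asked, and still so for the second after the job is handed in, with the robot touching nothing.
It also fails if it takes over 72 s, if anything falls off the work surface, if the arm or the gripper's body presses on something with over 40 N, if the wrist force passes 120 N, or if a joint passes its speed limit or range.

## Working session

There is one attempt and no reset: what is moved stays moved. The work goes in short steps, Python scripts to look and compute and a tool call to move; the robot and the scene stay as the last step left them, time stands still between calls to the robot, and variables do not carry over. Pictures are saved under pics/ and viewed, about 8 in all and at most 12, crops included, and the job is handed in when it is done.

Besides the shell and the picture viewer there is one more tool, called after "Request:" as name([rows], argument=value, ...), one row to a line, values as JSON. servo_tool: Moves the arm, as the interface text tells. Its arguments: {"type":"object","properties":{"motion":{"type":"array","items":{"type":"array"}},"fingers":{"type":"number"},"force":{"type":"number"}},"required":["motion"]}

```bash
ls; mkdir -p pics; cat > h.py <<'E'
import numpy as np, cv2
from rig import env, viewer
from scipy.spatial.transform import Rotation as Ro
def grab(n):
    s=env.get_state(); f=viewer.grab_frame(n)
    if 'T_tool_cam' in f:
        q=s['orientation']; T=np.eye(4); T[:3,:3]=Ro.from_quat([q[1],q[2],q[3],q[0]]).as_matrix(); T[:3,3]=s['tool_pos']
        M=T@np.array(f['T_tool_cam'])
    else:
        M=np.eye(4); R=np.array(f['R']); M[:3,:3]=R.T; M[:3,3]=-R.T@np.array(f['t'])
    f['M']=M; return f
def rays(f,uv):
    K=np.array(f['K']); D=np.array([f['k1'],0,0,0],float)
    p=cv2.undistortPoints(np.array(uv,float).reshape(-1,1,2),K,D).reshape(-1,2)
    return np.c_[p,np.ones(len(p))]
def onz(f,uv,z):
    r=rays(f,uv)@f['M'][:3,:3].T; o=f['M'][:3,3]
    return o+r*((z-o[2])/r[:,2])[:,None]
def depth(f,uv):
    z=np.array([f['z_map'][int(v),int(u)] for u,v in uv])
    return (rays(f,uv)*z[:,None])@f['M'][:3,:3].T+f['M'][:3,3]
def save(f,name,crop=None,s=1.5):
    c=f['color'][:,:,::-1]
    if crop: c=c[crop[1]:crop[3],crop[0]:crop[2]]
    cv2.imwrite('pics/'+name,cv2.resize(c,None,fx=s,fy=s,interpolation=cv2.INTER_CUBIC))
E
python3 - <<'E'
from h import *
for n in('top','scene'):
    f=grab(n); save(f,n+'0.png'); print(f['K'],f['k1'],f['M'])
    np.save(n+'0.npy',f,allow_pickle=True)
print(env.get_state())
E
```

```text
pics
[[470.77865351   0.         263.49642963]
 [  0.         470.77865351 192.89500227]
 [  0.           0.           1.        ]] -0.05461681142196046 [[-0.01457806 -0.98662358  0.16236191  0.38924079]
 [-0.99959289  0.0183632   0.02183668 -0.01952352]
 [-0.02452606 -0.16197748 -0.98648962  1.21695428]
 [ 0.          0.          0.          1.        ]]
[[365.685648     0.         248.69068442]
 [  0.         365.685648   191.93188288]
 [  0.           0.           1.        ]] -0.02682982499054808 [[-0.0164366   0.55468718 -0.83189661  1.47143143]
 [ 0.99960639 -0.0098026  -0.02628633  0.01628449]
 [-0.02273544 -0.83200123 -0.55430773  0.66458488]
 [ 0.          0.          0.          1.        ]]
{'time_s': 0.1, 'joints': array([ 1.24168911e+00,  5.27953499e-02,  1.40163791e+00, -8.53432264e-06,
        1.68861067e+00, -7.02636077e-02]), 'joint_vel': array([-0.00097225,  0.00100276, -0.00209958, -0.00095975, -0.00096261,
       -0.00027782]), 'tau': array([ 1.04712082e-03, -3.82581174e+01, -3.60986102e+01, -7.79557035e-05,
        4.75298482e-03,  5.96068867e-05]), 'tool_pos': array([0.13424528, 0.50723657, 0.21433795]), 'orientation': array([ 4.04659532e-04,  7.92452887e-01,  6.09932697e-01, -6.02344752e-04]), 'wrist_force': array([-0.36758156, -0.57062845, -0.40103392]), 'torque': array([ 0.04372579,  0.05687174, -0.02732476]), 'gripper_width': 0.0852490188355933}
```

View pics/top0.png

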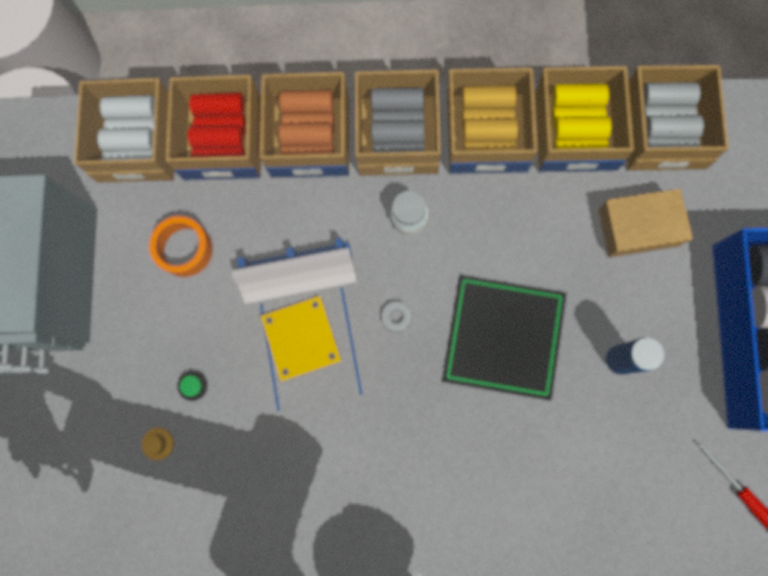

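View pics/scene0.png

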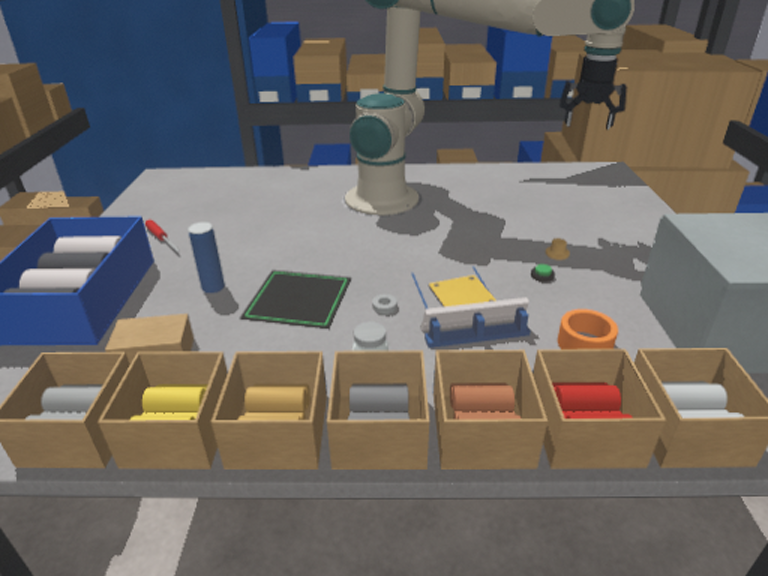

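Top view (1.5x pixels): the yellow cover is at (300,338), the fence foot line runs from (245,302) to (356,284), and the pad corners are (460,276), (566,292), (551,398), (443,382). The button is at (190,384), the bearing at (396,315), the jar at (408,205) and the can at (648,353). In the scene view the gripper is up at (595,95), clear of everything.

```bash
python3 - <<'E'
from h import *
f=np.load('top0.npy',allow_pickle=True).item()
def P(l,z): 
    p=onz(f,np.array(l)/1.5,z); return p
c=f['color'].astype(int); np.set_printoptions(precision=4,suppress=True)
def blob(mask,n):
    k,l,s,ce=cv2.connectedComponentsWithStats(mask.astype(np.uint8)); 
    return [(s[i][4],ce[i],l==i) for i in np.argsort(-s[:,4]) if i>0][:n]
R,G,B=c[...,0],c[...,1],c[...,2]
y=(R>170)&(G>140)&(B<60); y[:180]=0
m=blob(y,1)[0]; q=cv2.boxPoints(cv2.minAreaRect(np.argwhere(m[2])[:,::-1].astype(np.float32)))
w=onz(f,q,.01)[:,:2]; print('cover',m[0],q*1.5,w,w.mean(0),[np.linalg.norm(w[i]-w[i-1]) for i in range(4)],[np.arctan2(*(w[i]-w[i-1])[::-1]) for i in range(4)])
g=(G>R+40)&(G>B+30); bs=blob(g,2)
for b in bs:
    q=cv2.boxPoints(cv2.minAreaRect(np.argwhere(b[2])[:,::-1].astype(np.float32)))
    for z in(.003,.022):
        w=onz(f,q,z)[:,:2]; print('green',b[0],z,w.mean(0),[np.linalg.norm(w[i]-w[i-1]) for i in range(4)],[np.arctan2(*(w[i]-w[i-1])[::-1]) for i in range(4)])
ft=P([(245,302),(356,284)],0); d=ft[0]-ft[1]; print('foot',ft,ft.mean(0),np.linalg.norm(d),'yaw of y',np.arctan2(d[1],d[0])-np.pi/2)
tp=P([(233,270),(353,251)],.066); print('top edge',tp,tp.mean(0))
print('bear',P([(396,315)],.016),'jar',P([(408,205)],.075),'can',P([(648,353)],.15))
print('peg',P([(155,443)],.03))
print('depths bearing/foot/button',depth(f,np.array([(300,338),(190,384),(505,337),(300,275),(155,443)])/1.5))
E
```

```text
cover 1746 [[260.3443 314.8677]
 [319.1004 296.1726]
 [339.5291 360.3771]
 [280.773  379.0723]] [[0.5474 0.2418]
 [0.5783 0.1395]
 [0.4666 0.1042]
 [0.4363 0.205 ]] [0.5072 0.1726] [np.float64(0.11708381881236721), np.float64(0.10684937215653609), np.float64(0.11715017204333211), np.float64(0.1052295820143883)] [np.float64(0.3200147868976216), np.float64(-1.2769714108948298), np.float64(-2.835422378705101), np.float64(1.8636939540109503)]
green 754 0.003 [ 0.5039 -0.1799] [np.float64(0.1768144063255396), np.float64(0.17848345082494557), np.float64(0.18074044287516178), np.float64(0.17768584317967115)] [np.float64(1.3887979622918174), np.float64(-0.19136539988847046), np.float64(-1.7576520118751515), np.float64(2.928096753845934)]
green 754 0.022 [ 0.5021 -0.1774] [np.float64(0.17404702556478027), np.float64(0.175689947296633), np.float64(0.1779116144176946), np.float64(0.17490482327245058)] [np.float64(1.3887979622918172), np.float64(-0.19136539988847046), np.float64(-1.7576520118751513), np.float64(2.928096753845934)]
green 169 0.003 [0.4275 0.3646] [np.float64(0.035638389429259), n
[... 316 characters left out ...]
6103981324), np.float64(0.03514154285533907), np.float64(0.0336806893975897)] [np.float64(0.8071261638752861), np.float64(-0.7873309106637654), np.float64(-2.3384448885603795), np.float64(2.3523629033803637)]
foot [[0.5719 0.2715 0.    ]
 [0.6003 0.076  0.    ]] [0.5861 0.1738 0.    ] 0.1975358470732632 yaw of y 0.14410862834260252
top edge [[0.6165 0.2771 0.066 ]
 [0.6449 0.0756 0.066 ]] [0.6307 0.1764 0.066 ]
bear [[0.5423 0.0064 0.016 ]] jar [[ 0.7197 -0.0177  0.075 ]] can [[ 0.4605 -0.3755  0.15  ]]
peg [[0.3315 0.4126 0.03  ]]
depths bearing/foot/button [[ 0.5062  0.1725  0.0092]
 [ 0.4294  0.3586  0.0207]
 [ 0.5024 -0.18    0.0042]
 [ 0.6122  0.1696  0.0321]
 [ 0.3316  0.4118  0.0323]]
```

Request:
servo_tool([
  [[40,-5,0],0.1],
  [[75,-25,0],0.2],
  [[105,-50,0],0.3],
  [[130,-80,0],0.4],
  [[155,-112,0],0.403],
  [[180,-144,0],0.403],
  [[203,-178,0],0.403],
  [[225,-212,0],0.403],
], fingers=-0.4, force=20)

```text
time_s: 0.77
tool_pos: [0.36, 0.2937, 0.2147]
orientation: [-0.0, 0.654, 0.756, -0.0]
wrist_force: [0.6, 0.4, -0.8]
gripper_width: 0.0597
```

Request:
servo_tool([
  [[16,-36,0],0],
  [[32,-72,-10],0],
  [[46,-108,-30],0],
  [[48,-144,-50],0],
  [[48,-144,-90],0],
  [[48,-144,-125],0],
  [[48,-144,-150],0],
  [[48,-144,-150],0],
])

```text
time_s: 1.43
tool_pos: [0.4036, 0.1501, 0.0594]
orientation: [-0.003, 0.655, 0.756, -0.004]
wrist_force: [-1.7, -0.4, -0.7]
gripper_width: 0.0599
```

```bash
python3 - <<'E'
from h import *
s=env.get_state(); print(s['time_s'],s['tool_pos'],s['wrist_force'],s['gripper_width'],env.tips_ahead)
print(Ro.from_quat(s['orientation'][[1,2,3,0]]).as_matrix())
f=grab('wrist'); save(f,'w1.png')
E
```

```text
1.4333 [0.40359129 0.15014755 0.0594257 ] [-1.69030566 -0.41653427 -0.73117493] 0.05992654641845661 0.014
[[-0.1429065   0.98968138 -0.01041667]
 [ 0.98973537  0.1428849  -0.00279241]
 [-0.00127521 -0.0107088  -0.99994185]]
```

View pics/w1.png

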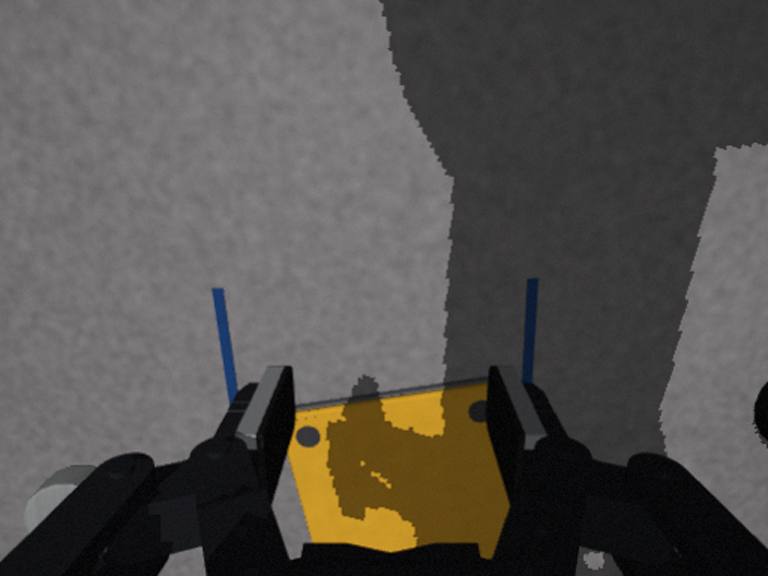

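The wrist view shows the cover's near edge running from (295,407) to (490,380), with the open fingers above it. I'll check that edge against the tool position.

```bash
cat >> h.py <<'E'
FO=np.array([.5861,.1738]); EX=np.array([np.cos(.144),np.sin(.144)]); EY=np.array([-EX[1],EX[0]])
def fen(p): p=np.atleast_2d(p); return np.c_[(p[:,:2]-FO)@EX,(p[:,:2]-FO)@EY,p[:,2]]
E
python3 - <<'E'
from h import *
np.set_printoptions(precision=4,suppress=True)
f=grab('wrist'); s=env.get_state()
print(fen(s['tool_pos']), 'near edge',fen(onz(f,np.array([(295,410),(490,382)])/1.5,.01)), 'depth',fen(depth(f,np.array([(310,420),(480,397),(400,420)])/1.5)))
print('lines',fen(onz(f,np.array([(218,288),(533,280)])/1.5,0)))
X=np.r_[s['tool_pos'],1]; X[2]=.01; c=np.linalg.inv(f['M'])@X; u,_=cv2.projectPoints(c[:3],np.zeros(3),np.zeros(3),f['K'],np.array([f['k1'],0,0,0.])); print(u*1.5)
E
```

```text
[[-0.1804  0.0036  0.0652]] near edge [[-0.1269 -0.0426  0.01  ]
 [-0.1423  0.0508  0.01  ]] depth [[-0.122  -0.0354  0.011 ]
 [-0.1347  0.0463  0.011 ]
 [-0.1218  0.0082  0.0107]]
lines [[-0.1859 -0.0768  0.    ]
 [-0.1899  0.0696  0.    ]]
[[[390.5669 306.9769]]]
```

Request:
servo_tool([
  [[0,0,-20],0],
  [[0,0,-40],0],
  [[0,0,-47],0],
  [[0,0,-47],0],
])

```text
time_s: 1.87
tool_pos: [0.4073, 0.1517, 0.0184]
orientation: [-0.0, 0.654, 0.756, -0.0]
wrist_force: [-0.7, -0.4, 1.0]
gripper_width: 0.0597
```

Request:
servo_tool([
  [[0,0,-3],0],
  [[0,0,-4],0],
  [[0,0,-5],0],
  [[0,0,-5],0],
])

```text
time_s: 2.2
tool_pos: [0.4078, 0.1517, 0.0139]
orientation: [0.0, 0.654, 0.756, 0.001]
wrist_force: [-0.1, 0.4, 0.0]
gripper_width: 0.0598
```

Request:
servo_tool([
  [[0,0,-1],0],
  [[0,0,-2],0],
  [[0,0,-3],0],
  [[0,0,-4],0],
  [[0,0,-4],0],
])

```text
time_s: 2.62
tool_pos: [0.4072, 0.1515, 0.0088]
orientation: [-0.0, 0.654, 0.756, -0.0]
wrist_force: [-0.6, 0.1, -0.5]
gripper_width: 0.0598
```

Request:
servo_tool([
  [[0,0,-1],0],
  [[0,0,-2],0],
  [[0,0,-3],0],
  [[0,0,-3],0],
])

```text
time_s: 2.95
tool_pos: [0.4072, 0.1515, 0.0059]
orientation: [-0.0, 0.654, 0.756, -0.0]
wrist_force: [-0.6, 0.8, 0.3]
gripper_width: 0.0597
```

Request:
servo_tool([
  [[10,1.5,1],0],
  [[20,3,1],0],
  [[28,4,1],0],
  [[35,5,1],0],
  [[41,6,1],0],
  [[47,6.8,1],0],
  [[53,7.7,1],0],
  [[59.4,8.6,1],0],
])

```text
time_s: 3.62
tool_pos: [0.4672, 0.1602, 0.007]
orientation: [-0.0, 0.654, 0.756, -0.0]
wrist_force: [0.4, 1.0, 0.6]
gripper_width: 0.06
```

Request:
servo_tool([
  [[5,0.7,0],0],
  [[10,1.4,0],0],
  [[15,2.2,0],0],
  [[20,2.9,0],0],
  [[25,3.6,0],0],
  [[30,4.4,0],0],
  [[35,5.1,0],0],
  [[39.6,5.7,0],0],
])

```text
time_s: 4.28
tool_pos: [0.5069, 0.1659, 0.0071]
orientation: [0.0, 0.654, 0.756, 0.0]
wrist_force: [-0.6, 0.3, -0.2]
gripper_width: 0.0599
```

```bash
python3 - <<'E'
from h import *
s=env.get_state(); print(fen(s['tool_pos']),s['wrist_force'])
f=grab('scene'); g=grab('wrist')
a=cv2.resize(f['color'][160:250,260:380],(480,360),interpolation=cv2.INTER_CUBIC); b=cv2.resize(g['color'],(480,360))
cv2.imwrite('pics/p2.png',np.vstack([np.hstack([a]),])[...,::-1]); cv2.imwrite('pics/p2.png',np.vstack([a[:290],b[:310]])[...,::-1])
E
```

```text
[[-0.07953203  0.00355566  0.00713316]] [-0.58711989  0.28271577 -0.17378525]
```

View pics/p2.png

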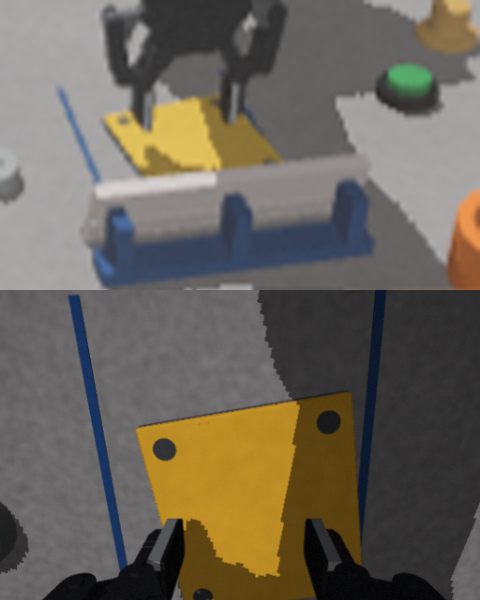

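The fingers slid over the cover: at this opening the tips stand further back than I assumed. I'll back off and find the bench by touch.

Request:
servo_tool([
  [[0,0,8],0],
  [[-30,-4.3,8],0],
  [[-60,-8.7,8],0],
  [[-94,-13.6,8],0],
  [[-94,-13.6,8],0],
  [[-94,-13.6,-3],0],
  [[-94,-13.6,-5],0],
  [[-94,-13.6,-5],0],
])

```text
time_s: 5.05
tool_pos: [0.4121, 0.1522, 0.0022]
orientation: [-0.0, 0.654, 0.756, -0.0]
wrist_force: [0.6, 0.2, -0.6]
gripper_width: 0.0601
```

Request:
servo_tool([
  [[0,0,-2],0],
  [[0,0,-4],0],
  [[0,0,-5],0],
  [[0,0,-5],0],
])

```text
time_s: 5.38
tool_pos: [0.4124, 0.1522, -0.003]
orientation: [-0.0, 0.654, 0.756, -0.0]
wrist_force: [-1.6, -0.1, -0.1]
gripper_width: 0.0598
```

Request:
servo_tool([
  [[0,0,-1],0],
  [[0,0,-2],0],
  [[0,0,-3],0],
  [[0,0,-4],0],
  [[0,0,-5],0],
  [[0,0,-5],0],
])

```text
time_s: 5.88
tool_pos: [0.4122, 0.1522, -0.0081]
orientation: [-0.0, 0.654, 0.756, -0.0]
wrist_force: [0.1, -0.5, -0.2]
gripper_width: 0.0596
```

```bash
python3 - <<'E'
from h import *
np.set_printoptions(precision=4,suppress=True)
f=grab('wrist'); z=f['z_map']; uv=np.argwhere((z>0))[:,::-1]
p=(rays(f,uv)*z[uv[:,1],uv[:,0]][:,None])@np.array(f['T_tool_cam'])[:3,:3].T+np.array(f['T_tool_cam'])[:3,3]
m=(abs(p[:,1])<.02)&(abs(p[:,0])>.025)&(abs(p[:,0])<.06)&(p[:,2]<.1)
h,e=np.histogram(p[m][:,2],bins=np.arange(-.08,.02,.004)); print(h,e)
for sgn in(-1,1):
  n=m&(np.sign(p[:,0])==sgn); print(sgn,'x,y ranges',p[n].min(0),p[n].max(0))
E
```

```text
[4400 3810 1579  971  348  934  605  633  578  541  503  463  400  259
   73    0    0 6258 1094    0    0    0    0    0] [-0.08  -0.076 -0.072 -0.068 -0.064 -0.06  -0.056 -0.052 -0.048 -0.044
 -0.04  -0.036 -0.032 -0.028 -0.024 -0.02  -0.016 -0.012 -0.008 -0.004
  0.     0.004  0.008  0.012  0.016]
-1 x,y ranges [-0.06   -0.02   -0.1024] [-0.025   0.02   -0.0063]
1 x,y ranges [ 0.025  -0.02   -0.1032] [ 0.06    0.0199 -0.0067]
```

Request:
servo_tool([
  [[0,0,-1],0],
  [[0,0,-2],0],
  [[0,0,-3],0],
  [[0,0,-4],0],
  [[0,0,-5],0],
  [[0,0,-6],0],
  [[0,0,-7],0],
  [[0,0,-7],0],
])

```text
time_s: 6.6
tool_pos: [0.4122, 0.1522, -0.0151]
orientation: [-0.0, 0.654, 0.756, -0.0]
wrist_force: [-0.5, 0.3, 0.1]
gripper_width: 0.0597
```

```bash
python3 - <<'E'
from h import *
np.set_printoptions(precision=4,suppress=True)
f=grab('wrist'); save(f,'w3.png',s=1.2); z=f['z_map']; uv=np.argwhere((z>0))[:,::-1]
T=np.array(f['T_tool_cam']); p=(rays(f,uv)*z[uv[:,1],uv[:,0]][:,None])@T[:3,:3].T+T[:3,3]
m=(abs(p[:,1])<.02)&(abs(p[:,0])>.025)&(abs(p[:,0])<.06)
h,e=np.histogram(p[m][:,2],bins=np.arange(-.05,.03,.004)); print(h,e[0]); print(T)
k=uv[m][np.argsort(-p[m][:,2])[:3]]; print(k)
E
```

```text
[ 612  552  533  481  438  342  164   12 7229   22    0    0    0    0
    0    0    0    0    0] -0.05
[[ 1.      0.0004  0.0011 -0.0001]
 [-0.0008  0.9471  0.3209 -0.0823]
 [-0.0009 -0.3209  0.9471 -0.1593]
 [ 0.      0.      0.      1.    ]]
[[149 255]
 [198 223]
 [193 225]]
```

View pics/w3.png

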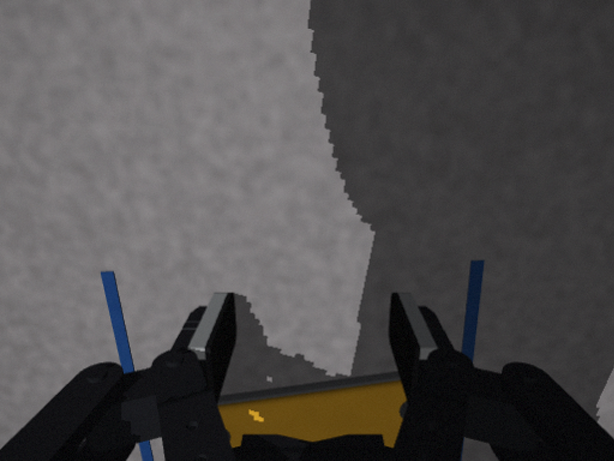

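Request:
servo_tool([
  [[0,0,-1],0],
  [[0,0,-2],0],
  [[0,0,-3],0],
  [[0,0,-4],0],
  [[0,0,-4],0],
])

```text
time_s: 7.07
tool_pos: [0.4122, 0.1522, -0.0191]
orientation: [-0.0, 0.654, 0.756, -0.0]
wrist_force: [-0.6, 0.6, -0.8]
gripper_width: 0.0596
```

Request:
servo_tool([
  [[10,1.4,0],0],
  [[18,2.6,0],0],
  [[25,3.6,0],0],
  [[32,4.6,0],0],
  [[39,5.6,0],0],
  [[46,6.6,0],0],
  [[53,7.6,0],0],
  [[59,8.5,0],0],
])

```text
time_s: 7.73
tool_pos: [0.4716, 0.1607, -0.0191]
orientation: [-0.0, 0.654, 0.756, -0.001]
wrist_force: [-5.1, -1.5, 2.0]
gripper_width: 0.0597
```

```bash
python3 - <<'E'
from h import *
np.set_printoptions(precision=4,suppress=True)
s=env.get_state(); print(fen(s['tool_pos']),s['wrist_force'])
f=grab('top'); c=f['color'].astype(int); m=(c[...,0]>100)&(c[...,1]>80)&(c[...,2]<60); m[:180]=0;m[300:]=0; m[:,:150]=0;m[:,260:]=0
uv=np.argwhere(m)[:,::-1]; p=fen(depth(f,uv)); print(len(p),np.percentile(p,[2,50,98],axis=0))
b=(p[:,0]<np.percentile(p[:,0],5)); print(np.median(p[b],axis=0))
E
```

```text
[[-0.1152  0.0034 -0.0191]] [-5.0916 -1.4733  1.9651]
741 [[-0.088  -0.059   0.0117]
 [-0.0134 -0.0151  0.022 ]
 [ 0.0109  0.0508  0.287 ]]
[-0.0856 -0.0524  0.0137]
```

Request:
servo_tool([
  [[6,0.9,0],0],
  [[12,1.7,0],0],
  [[18,2.6,0],0],
  [[24,3.5,0],0],
  [[30,4.3,0],0],
  [[36,5.2,0],0],
  [[42,6.1,0],0],
  [[48,6.9,0],0],
])

```text
time_s: 8.45
tool_pos: [0.5203, 0.1678, -0.0188]
orientation: [0.0, 0.654, 0.756, 0.0]
wrist_force: [-1.9, -0.5, -0.5]
gripper_width: 0.0599
```

Request:
servo_tool([
  [[5,0.7,0],0],
  [[10,1.4,0],0],
  [[15,2.2,0],0],
  [[20,2.9,0],0],
  [[24,3.5,0],0],
  [[28,4,0],0],
  [[31,4.5,0],0],
  [[34,4.9,0],0],
])

```text
time_s: 9.12
tool_pos: [0.5535, 0.1726, -0.019]
orientation: [-0.0, 0.654, 0.756, -0.0]
wrist_force: [-1.4, 0.2, -2.1]
gripper_width: 0.0598
```

```bash
python3 - <<'E'
from h import *
np.set_printoptions(precision=4,suppress=True)
s=env.get_state(); print(fen(s['tool_pos']),s['wrist_force'])
f=grab('scene'); g=grab('wrist')
a=cv2.resize(f['color'][150:240,260:380],(480,360),interpolation=cv2.INTER_CUBIC); b=cv2.resize(g['color'],(480,360))
cv2.imwrite('pics/p4.png',np.hstack([a,b])[...,::-1][:, :800])
cv2.imwrite('pics/p4.png',np.vstack([a[:290],b[:310]])[...,::-1])
E
```

```text
[[-0.0324  0.0035 -0.019 ]] [-1.4085  0.1729 -2.0586]
```

View pics/p4.png

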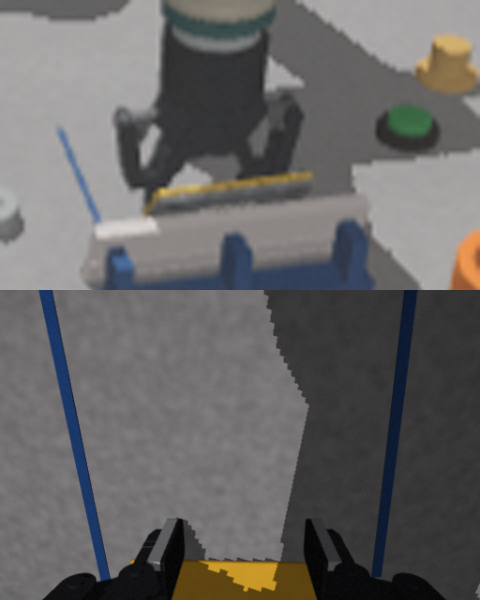

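The cover is tilted up against the fence with its yellow edge at (160–310,190) in the scene crop, square to it. I'll push the rest of the way.

Request:
servo_tool([
  [[2.5,0.4,0],0],
  [[5,0.7,0],0],
  [[7.5,1.1,0],0],
  [[10,1.4,0],0],
  [[12,1.7,0],0],
  [[12,1.7,0],0],
])

```text
time_s: 9.72
tool_pos: [0.5658, 0.1743, -0.0188]
orientation: [0.0, 0.654, 0.756, 0.0]
wrist_force: [-1.1, -0.3, -0.6]
gripper_width: 0.0601
```

```bash
cat >> h.py <<'E'
def prof(name='scene'):
    f=grab(name); z=f['z_map']; uv=np.argwhere(z>0)[:,::-1]; p=fen((rays(f,uv)*z[uv[:,1],uv[:,0]][:,None])@f['M'][:3,:3].T+f['M'][:3,3])
    c=f['color'][uv[:,1],uv[:,0]].astype(int); return f,uv,p,c
E
python3 - <<'E'
from h import *
np.set_printoptions(precision=4,suppress=True)
s=env.get_state(); print(fen(s['tool_pos']),s['wrist_force'])
for n in('scene','top'):
    f,uv,p,c=prof(n); m=(c[:,0]>c[:,2]+40)&(c[:,1]>c[:,2]+25)&(abs(p[:,1])<.09)&(p[:,0]>-.1)&(p[:,0]<.12)
    q=p[m]; print(n,m.sum(),np.percentile(q,[2,50,98],axis=0))
    m=(abs(p[:,1])<.04)&(p[:,0]>.03)&(p[:,0]<.1)&(p[:,2]>.07)&(p[:,2]<.14)
    for b in np.arange(.07,.14,.008):
        k=m&(abs(p[:,2]-b)<.004); print(b,k.sum(),np.percentile(p[k],[5,50,95],axis=0)[:,0] if k.sum() else '')
E
```

```text
[[-0.02    0.0034 -0.0188]] [-1.0664 -0.2754 -0.6289]
scene 78 [[ 0.0496 -0.0561  0.0968]
 [ 0.0558 -0.0062  0.1071]
 [ 0.0595  0.0486  0.11  ]]
0.07 14 [0.0407 0.0421 0.0437]
0.07800000000000001 42 [0.0434 0.0456 0.0488]
0.08600000000000002 35 [0.0474 0.0497 0.0526]
0.09400000000000003 39 [0.0529 0.0548 0.0573]
0.10200000000000004 62 [0.0541 0.0589 0.0618]
0.11000000000000004 58 [0.0529 0.0562 0.0613]
0.11800000000000005 0 
0.12600000000000006 0 
0.13400000000000006 0 
top 129 [[-0.0209 -0.0682  0.0283]
 [ 0.0301 -0.0529  0.0804]
 [ 0.0562 -0.0459  0.2866]]
0.07 0 
0.07800000000000001 0 
0.08600000000000002 0 
0.09400000000000003 0 
0.10200000000000004 0 
0.11000000000000004 0 
0.11800000000000005 0 
0.12600000000000006 0 
0.13400000000000006 0
```

Request:
servo_tool([
  [[-8,-1.2,0],0],
  [[-35,-5,0],0],
  [[-69,-10,10],0],
  [[-69,-10,50],0],
  [[-69,-10,90],-0.12],
  [[-69,-10,130],-0.24],
  [[-69,-10,160],-0.36],
  [[-69,-10,170],-0.48],
])

```text
time_s: 10.48
tool_pos: [0.4988, 0.1649, 0.1582]
orientation: [0.002, 0.817, 0.577, 0.005]
wrist_force: [0.8, 0.1, -0.2]
gripper_width: 0.0598
```

Request:
servo_tool([
  [[0,0,0],-0.12],
  [[0,0,0],-0.24],
  [[0,0,0],-0.36],
  [[0,0,0],-0.48],
  [[0,0,0],-0.6],
  [[0,0,0],-0.72],
  [[0,0,0],-0.84],
  [[0,0,0],-0.96],
], fingers=0.3)

```text
time_s: 11.15
tool_pos: [0.4967, 0.1643, 0.1517]
orientation: [-0.0, 0.991, 0.134, 0.001]
wrist_force: [0.5, 0.3, 0.7]
gripper_width: 0.0301
```

```bash
cat >> h.py <<'E'
def tip():
    f=grab('wrist'); z=f['z_map']; uv=np.argwhere(z>0)[:,::-1]
    T=np.array(f['T_tool_cam']); p=(rays(f,uv)*z[uv[:,1],uv[:,0]][:,None])@T[:3,:3].T+T[:3,3]
    m=(abs(p[:,1])<.03)&(abs(p[:,0])<.06)&(p[:,2]<.05)&(p[:,2]>-.05)
    for sg in(-1,1):
        k=m&(np.sign(p[:,0])==sg)
        for b in np.arange(-.04,.03,.008):
            j=k&(abs(p[:,2]-b)<.004); print(sg,round(b,3),j.sum(),np.r_[p[j].min(0)[:2],p[j].max(0)[:2]] if j.sum() else '')
    return f
E
python3 - <<'E'
from h import *
np.set_printoptions(precision=4,suppress=True)
s=env.get_state(); print(fen(s['tool_pos']),s['orientation'],s['wrist_force'],s['gripper_width'])
tip()
f,uv,p,c=prof('scene')
m=(abs(p[:,1])<.04)&(p[:,0]>.03)&(p[:,0]<.1)&(p[:,2]>.07)&(p[:,2]<.14)
print(m.sum(), p[m][p[m][:,2]>.1].mean(0))
E
```

```text
[[-0.0898  0.0035  0.1517]] [-0.0001  0.991   0.1341  0.0009] [0.5174 0.26   0.7024] 0.03010926302574453
-1 -0.04 433 [-0.0279 -0.0117 -0.014   0.0116]
-1 -0.032 371 [-0.0278 -0.0115 -0.014   0.011 ]
-1 -0.024 251 [-0.0273 -0.0115 -0.0141  0.0112]
-1 -0.016 25 [-0.0203 -0.0103 -0.0141  0.0054]
-1 -0.008 0 
-1 0.0 0 
-1 0.008 0 
-1 0.016 0 
-1 0.024 0 
1 -0.04 433 [ 0.0151 -0.0115  0.029   0.0112]
1 -0.032 363 [ 0.0151 -0.0115  0.0288  0.0105]
1 -0.024 240 [ 0.0151 -0.0116  0.0284  0.0114]
1 -0.016 23 [ 0.0152 -0.0102  0.0194  0.0045]
1 -0.008 0 
1 0.0 0 
1 0.008 0 
1 0.016 0 
1 0.024 0 
227 [ 0.0575 -0.0004  0.1035]
```

Request:
servo_tool([
  [[40,4,0],-0.1],
  [[80,8,0],-0.131],
  [[120,12,0],-0.131],
  [[140.5,13.8,-10],-0.131],
  [[140.5,13.8,-35],-0.131],
  [[140.5,13.8,-60],-0.131],
  [[140.5,13.8,-81],-0.131],
  [[140.5,13.8,-81],-0.131],
], fingers=-0.2)

```text
time_s: 11.92
tool_pos: [0.6343, 0.1774, 0.0642]
orientation: [0.001, 0.997, 0.074, -0.004]
wrist_force: [-0.7, -0.3, -2.0]
gripper_width: 0.0511
```

```bash
python3 - <<'E'
from h import *
np.set_printoptions(precision=4,suppress=True)
s=env.get_state(); print(fen(s['tool_pos']),s['orientation'],s['wrist_force'],s['gripper_width'])
f,uv,p,c=prof('scene')
m=(abs(p[:,1])<.06)&(abs(p[:,1]+.003)>.02)&(p[:,0]>.02)&(p[:,0]<.1)&(p[:,2]>.095)&(p[:,2]<.12)
print(m.sum(), p[m].mean(0))
a=cv2.resize(f['color'][120:230,240:390],(750,550),interpolation=cv2.INTER_CUBIC); cv2.imwrite('pics/p5.png',a[...,::-1])
E
```

```text
[[ 0.0482 -0.0033  0.0642]] [ 0.0006  0.9973  0.0738 -0.0043] [-0.6989 -0.258  -2.002 ] 0.05106969226662115
87 [0.0576 0.0007 0.102 ]
```

View pics/p5.png

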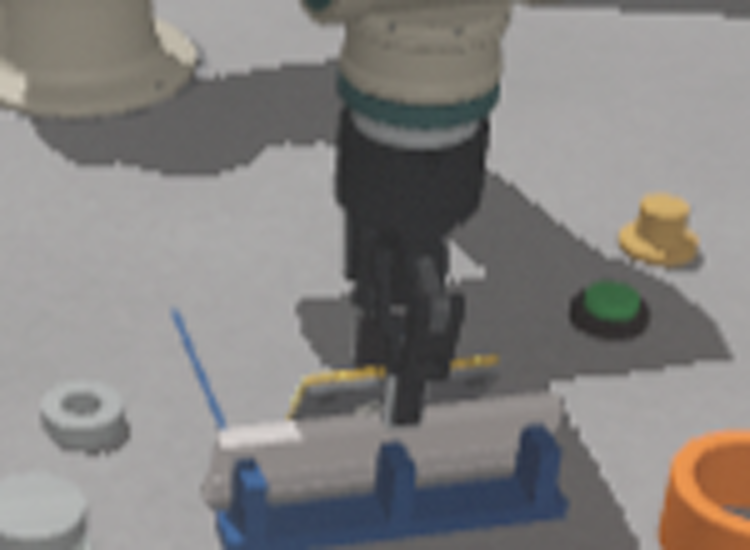

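The fingers straddle the leaning cover at (400,370), with the far finger behind the grey face. I'll narrow the gap and draw the top back until the cover stands upright.

Request:
servo_tool([
  [[0,0,0],0],
  [[0,0,0],0],
  [[-7,-1,1],0],
  [[-14,-2,2],0],
  [[-21,-3,3],0],
  [[-28,-4,4],0],
  [[-35,-5,5],0],
  [[-41,-6,6],0],
], fingers=0.3)

```text
time_s: 12.63
tool_pos: [0.5951, 0.172, 0.0766]
orientation: [-0.0, 0.997, 0.072, 0.0]
wrist_force: [0.3, 0.1, -0.1]
gripper_width: 0.0298
```

Request:
servo_tool([
  [[-4,-0.6,1],0],
  [[-8,-1.2,2],0],
  [[-12,-1.7,2],0],
  [[-12,-1.7,2],0],
])

```text
time_s: 12.97
tool_pos: [0.5832, 0.1703, 0.0781]
orientation: [0.0, 0.997, 0.072, -0.0]
wrist_force: [-0.2, -0.2, 0.4]
gripper_width: 0.0303
```

```bash
python3 - <<'E'
from h import *
np.set_printoptions(precision=4,suppress=True)
s=env.get_state(); print(fen(s['tool_pos']),s['orientation'],s['wrist_force'],s['gripper_width'])
f,uv,p,c=prof('scene')
for b in np.arange(.07,.14,.008):
    k=(abs(p[:,1]+.003)<.05)&(abs(p[:,1]+.003)>.022)&(p[:,0]>-.06)&(p[:,0]<.1)&(abs(p[:,2]-b)<.004); print(b,k.sum(),np.percentile(p[k],[5,50,95],axis=0)[:,0] if k.sum() else '')
E
```

```text
[[-0.0033 -0.003   0.0781]] [ 0.      0.9974  0.072  -0.0002] [-0.1507 -0.1506  0.3719] 0.030315634638993526
0.07 45 [0.0016 0.0043 0.0422]
0.07800000000000001 42 [0.0017 0.0056 0.0076]
0.08600000000000002 45 [0.0029 0.0054 0.0091]
0.09400000000000003 40 [0.0042 0.007  0.0094]
0.10200000000000004 42 [0.0047 0.0076 0.01  ]
0.11000000000000004 43 [0.0063 0.0088 0.0115]
0.11800000000000005 60 [0.0019 0.0076 0.012 ]
0.12600000000000006 0 
0.13400000000000006 0
```

Request:
servo_tool([
  [[4,0.6,0],0],
  [[4,0.6,0],0],
  [[4,0.6,0],0],
  [[4,0.6,0],0],
  [[4,0.6,0],0],
], fingers=1, force=40)

```text
time_s: 13.43
tool_pos: [0.5873, 0.1708, 0.0784]
orientation: [0.0, 0.997, 0.072, -0.001]
wrist_force: [-4.2, -2.4, 5.3]
gripper_width: 0.0092
```

Request:
servo_tool([
  [[0,0,5],0],
  [[0,0,15],0],
  [[0,0,30],0],
  [[-10,-2,50],0],
  [[-20,-15,60],-0.05],
  [[-30,-40,60],-0.1],
  [[-35,-75,60],-0.15],
  [[-40,-110,60],-0.2],
])

```text
time_s: 14.1
tool_pos: [0.5477, 0.0604, 0.139]
orientation: [0.0, 1.0, -0.028, 0.001]
wrist_force: [1.1, -0.7, -2.5]
gripper_width: 0.0095
```

```bash
python3 - <<'E'
from h import *
np.set_printoptions(precision=4,suppress=True)
s=env.get_state(); print(s['tool_pos'],s['orientation'],s['wrist_force'],s['gripper_width'])
f=grab('scene')
a=cv2.resize(f['color'][110:240,210:390],(720,520),interpolation=cv2.INTER_CUBIC); cv2.imwrite('pics/p6.png',a[...,::-1])
E
```

```text
[0.5477 0.0604 0.139 ] [ 0.      0.9996 -0.0283  0.0009] [ 1.0903 -0.6815 -2.5015] 0.009529204918655745
```

View pics/p6.png

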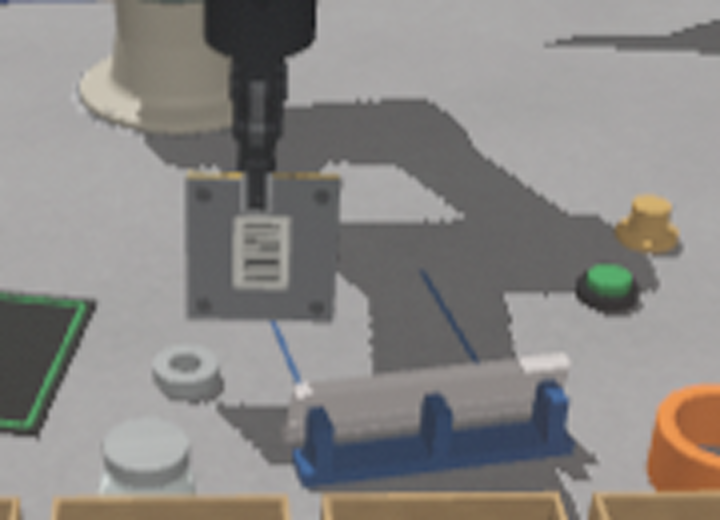

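Held upright with the tag facing away, at (262,250); the bearing is clear. I'll carry it over the pad.

Request:
servo_tool([
  [[3,-35,0],-0.05],
  [[6,-72,0],-0.1],
  [[9,-109,0],-0.136],
  [[12,-146,0],-0.136],
  [[15,-183,0],-0.136],
  [[18,-215,0],-0.136],
  [[20,-240,0],-0.136],
  [[20,-253,0],-0.136],
])

```text
time_s: 14.82
tool_pos: [0.5679, -0.1954, 0.1384]
orientation: [0.001, 0.995, -0.097, 0.0]
wrist_force: [-0.2, -0.1, -2.7]
gripper_width: 0.0094
```

Request:
servo_tool([
  [[0,0,-10],0],
  [[0,0,-20],0],
  [[0,0,-25],0],
  [[0,0,-25],0],
])

```text
time_s: 15.15
tool_pos: [0.5669, -0.1902, 0.1106]
orientation: [-0.001, 0.995, -0.095, -0.002]
wrist_force: [0.4, 0.0, -3.6]
gripper_width: 0.0089
```

```bash
cat >> h.py <<'E'
PC=np.array([.504,-.180]); A=-.193; PX=np.array([np.cos(A),np.sin(A)]); PY=np.array([-PX[1],PX[0]])
def pad(p): p=np.atleast_2d(p); return np.c_[(p[:,:2]-PC)@PX,(p[:,:2]-PC)@PY,p[:,2]]
def cloud(n):
    f=grab(n); z=f['z_map']; uv=np.argwhere(z>0)[:,::-1]; p=(rays(f,uv)*z[uv[:,1],uv[:,0]][:,None])@f['M'][:3,:3].T+f['M'][:3,3]
    return f,uv,pad(p),f['color'][uv[:,1],uv[:,0]].astype(int)
E
python3 - <<'E'
from h import *
np.set_printoptions(precision=4,suppress=True)
s=env.get_state(); print(s['tool_pos'],pad(s['tool_pos']),s['orientation'],s['wrist_force'],s['gripper_width'])
f,uv,p,c=cloud('scene')
m=(abs(p[:,0]-.07)<.02)&(abs(p[:,1])<.08)&(p[:,2]>.02)&(p[:,2]<.17)
for b in np.arange(.02,.17,.01):
    k=m&(abs(p[:,2]-b)<.005); print(round(b,3),k.sum(),np.percentile(p[k],[2,50,98],axis=0)[:,:2].ravel() if k.sum() else '')
g=grab('top'); c=g['color'].astype(int); gm=(c[...,1]>c[...,0]+40)&(c[...,1]>c[...,2]+30); gm[:,:290]=0
np.save('padmask.npy',gm)
# pad corners from refined lines at start image
f0=np.load('top0.npy',allow_pickle=True).item(); c=f0['color'].astype(int); gm=(c[...,1]>c[...,0]+40)&(c[...,1]>c[...,2]+30); gm[:,:290]=0
q=cv2.boxPoints(cv2.minAreaRect(np.argwhere(gm)[:,::-1].astype(np.float32))); w=onz(f0,q,.003); print(pad(w))
E
```

```text
[ 0.5669 -0.1902  0.1106] [[0.0637 0.002  0.1106]] [-0.0008  0.9955 -0.095  -0.002 ] [ 0.3575  0.0041 -3.6266] 0.008870737695633719
0.02 0 
0.03 23 [ 0.0639 -0.038   0.0672  0.      0.0697  0.0591]
0.04 94 [ 0.0655 -0.0468  0.0688  0.0131  0.0718  0.0611]
0.05 91 [ 0.0657 -0.0454  0.069   0.0084  0.0721  0.0606]
0.06 101 [ 0.0652 -0.0463  0.0686  0.0053  0.0721  0.0614]
0.07 105 [ 0.0627 -0.0451  0.0689  0.011   0.072   0.0605]
0.08 97 [ 0.0655 -0.0475  0.069   0.0085  0.0722  0.0586]
0.09 103 [ 0.0658 -0.044   0.0694  0.0077  0.0728  0.0616]
0.1 104 [ 0.0661 -0.0457  0.0692  0.0106  0.0721  0.0615]
0.11 110 [ 0.0643 -0.0456  0.0694  0.0078  0.0723  0.0601]
0.12 100 [ 0.067  -0.0449  0.0695  0.0105  0.0722  0.0608]
0.13 103 [ 0.0663 -0.0436  0.0693  0.0143  0.0774  0.0621]
0.14 108 [ 0.0625 -0.0456  0.0698  0.0109  0.0828  0.0606]
0.15 128 [ 0.0603 -0.0454  0.0693  0.0133  0.0836  0.0605]
0.16 29 [ 0.0537 -0.0136  0.0785  0.0098  0.0848  0.0145]
0.17 8 [ 0.0544 -0.0022  0.0664  0.0109  0.0849  0.0151]
[[-0.0902  0.0893  0.003 ]
 [ 0.0883  0.0896  0.003 ]
 [ 0.0894 -0.0911  0.003 ]
 [-0.0882 -0.0875  0.003 ]]
```

Request:
servo_tool([
  [[-1,-6,0],0],
  [[-1,-6,-8],0],
  [[-1,-6,-16],0],
  [[-1,-6,-22],0],
  [[-1,-6,-26],0],
  [[-1,-6,-29],0],
  [[-1,-6,-29],0],
  [[-1,-6,-29],0],
])

```text
time_s: 15.92
tool_pos: [0.5668, -0.198, 0.084]
orientation: [-0.0, 0.995, -0.096, -0.0]
wrist_force: [0.3, 0.4, -2.2]
gripper_width: 0.0095
```

Request:
servo_tool([
  [[0,0,-1],0],
  [[0,0,-2],0],
  [[0,0,-3],0],
  [[0,0,-3],0],
])

```text
time_s: 16.25
tool_pos: [0.567, -0.1982, 0.0815]
orientation: [0.0, 0.995, -0.096, 0.0]
wrist_force: [0.9, -1.4, -0.6]
gripper_width: 0.0095
```

The cover is standing on the pad and its weight is coming off the wrist. I'll open a little, nudge the top past vertical so it leans on the near finger, then let it down in steps.

Request:
servo_tool([
  [[0,0,0],0],
  [[0,0,0],0],
  [[0,0,0],0],
  [[-5,1,0],0],
  [[-10,2,0],0],
  [[-14,2.8,0],0],
  [[-18,3.5,0],0],
  [[-22,4.3,0],0],
], fingers=0.43, force=20)

```text
time_s: 16.92
tool_pos: [0.5442, -0.1937, 0.0811]
orientation: [-0.0, 0.995, -0.096, -0.0]
wrist_force: [0.2, 1.1, -0.4]
gripper_width: 0.0242
```

```bash
cat >> h.py <<'E'
def plate(img=None):
    np.set_printoptions(precision=4,suppress=True)
    s=env.get_state(); print('t',s['time_s'],'tool',pad(s['tool_pos']),s['wrist_force'],s['gripper_width'])
    f,uv,p,c=cloud('scene')
    m=(abs(p[:,1])<.055)&(abs(p[:,1])>.02)&(p[:,0]>-.1)&(p[:,0]<.1)&(p[:,2]>.014)&(p[:,2]<.135)&(c.max(1)<200)
    for b in np.arange(-.095,.1,.01):
        k=m&(abs(p[:,0]-b)<.005)
        if k.sum()>5: print(round(b,3),k.sum(),np.percentile(p[k][:,2],[10,50,90]),np.percentile(p[k][:,1],[1,99]))
    if img: cv2.imwrite('pics/'+img,cv2.resize(f['color'][90:240,140:320],(720,600),interpolation=cv2.INTER_CUBIC)[...,::-1])
E
python3 -c "
from h import *
plate()"
```

```text
t 16.9167 tool [[ 0.0421 -0.0057  0.0811]] [ 0.2181  1.0665 -0.3978] 0.024199472988556407
0.035 34 [0.1026 0.1182 0.121 ] [-0.053   0.0531]
0.045 258 [0.0814 0.0994 0.1155] [-0.0538  0.0536]
0.055 282 [0.0447 0.0631 0.0821] [-0.0547  0.0531]
0.065 207 [0.0172 0.0287 0.0429] [-0.0544  0.0533]
```

Request:
servo_tool([
  [[-5,1,0],0],
  [[-10,2,-1],0],
  [[-15,3,-2],0],
  [[-20,3.9,-3],0],
  [[-25,4.9,-4],0],
  [[-29,5.7,-5],0],
  [[-29,5.7,-5],0],
])

```text
time_s: 17.55
tool_pos: [0.515, -0.1878, 0.0758]
orientation: [-0.0, 0.995, -0.096, -0.0]
wrist_force: [-1.0, -0.1, 0.6]
gripper_width: 0.0241
```

Request:
servo_tool([
  [[4,-0.8,0],0],
  [[8,-1.5,0],0],
  [[8,-1.5,0],0],
  [[8,-1.5,0],0],
], fingers=0.05)

```text
time_s: 17.88
tool_pos: [0.5243, -0.1896, 0.0761]
orientation: [0.0, 0.995, -0.096, 0.0]
wrist_force: [0.2, -0.1, -0.9]
gripper_width: 0.0404
```

```bash
python3 -c "
from h import *
plate()"
```

```text
t 17.8833 tool [[ 0.0218 -0.0056  0.0761]] [ 0.1974 -0.1264 -0.8567] 0.04035992937091363
0.005 8 [0.1048 0.1094 0.1107] [-0.0486  0.0539]
0.015 95 [0.0963 0.1036 0.1097] [-0.0531  0.0534]
0.025 140 [0.0768 0.0868 0.0957] [-0.0529  0.0539]
0.035 144 [0.0612 0.0698 0.0788] [-0.0535  0.0536]
0.045 155 [0.0411 0.0512 0.061 ] [-0.0547  0.0538]
0.055 147 [0.0245 0.0338 0.0425] [-0.0542  0.0524]
0.065 89 [0.0147 0.0194 0.0264] [-0.0537  0.0515]
```

Request:
servo_tool([
  [[6,-1.2,0],0],
  [[11,-2.2,0],0],
  [[11,-2.2,0],0],
  [[11,-2.2,0],0],
], fingers=-0.47)

```text
time_s: 18.27
tool_pos: [0.5352, -0.1918, 0.076]
orientation: [0.0, 0.995, -0.096, 0.0]
wrist_force: [-1.3, 0.8, -0.1]
gripper_width: 0.0632
```

Request:
servo_tool([
  [[6,-1.2,0],0],
  [[11,-2.2,0],0],
  [[11,-2.2,0],0],
  [[11,-2.2,0],0],
], fingers=-1)

```text
time_s: 18.6
tool_pos: [0.5461, -0.194, 0.076]
orientation: [0.0, 0.995, -0.096, 0.0]
wrist_force: [0.2, 0.2, -0.5]
gripper_width: 0.0854
```

```bash
python3 -c "
from h import *
plate()
tip()"
```

```text
t 18.6 tool [[ 0.044  -0.0056  0.076 ]] [ 0.2018  0.1744 -0.5108] 0.08537061689612369
0.005 7 [0.1033 0.1087 0.1104] [-0.0184  0.0535]
0.015 81 [0.0942 0.1031 0.1102] [-0.0246  0.0532]
0.025 92 [0.0756 0.0855 0.094 ] [-0.054   0.0538]
0.035 111 [0.0589 0.0665 0.0758] [-0.0531  0.0536]
0.045 144 [0.0416 0.0508 0.0591] [-0.0545  0.0535]
0.055 147 [0.0249 0.0333 0.0419] [-0.054   0.0529]
0.065 80 [0.015  0.0198 0.0255] [-0.0516  0.0518]
-1 -0.04 1006 [-0.0559 -0.0299 -0.0319  0.0298]
-1 -0.032 3547 [-0.0535 -0.03   -0.0277  0.03  ]
-1 -0.024 1525 [-0.0292 -0.03   -0.023   0.03  ]
-1 -0.016 1332 [-0.0253 -0.03   -0.0187  0.0299]
-1 -0.008 1244 [-0.0202 -0.03   -0.0136  0.0298]
-1 0.0 989 [-0.0157 -0.03   -0.0094  0.03  ]
-1 0.008 897 [-0.0109 -0.03   -0.0047  0.0298]
-1 0.016 805 [-0.006  -0.0299 -0.0001  0.0299]
-1 0.024 143 [-0.002  -0.0294 -0.0001  0.029 ]
1 -0.04 576 [ 0.0425 -0.0118  0.0568  0.0112]
1 -0.032 245 [ 0.0425 -0.0115  0.0496  0.0108]
1 -0.024 0 
1 -0.016 0 
1 -0.008 0 
1 0.0 0 
1 0.008 0 
1 0.016 1 [ 0.0004 -0.0102  0.0004 -0.0102]
1 0.024 547 [ 0.0004 -0.0299  0.0042  0.03  ]
```

Request:
servo_tool([
  [[0,0,-5],0],
  [[-4.9,1,-8],0],
  [[-9.8,1.9,-11],0],
  [[-14.7,2.9,-14.5],0],
  [[-19.6,3.8,-18],0],
  [[-24.5,4.8,-22],0],
  [[-29.4,5.8,-27],0],
  [[-33.4,6.5,-32],0],
])

```text
time_s: 19.37
tool_pos: [0.5117, -0.1873, 0.0436]
orientation: [-0.0, 0.995, -0.096, -0.0]
wrist_force: [-1.0, 0.8, -0.2]
gripper_width: 0.0856
```

```bash
python3 -c "
from h import *
plate('p7.png')"
```

```text
t 19.3667 tool [[ 0.009  -0.0057  0.0436]] [-0.9884  0.7779 -0.1726] 0.08557222100135652
-0.025 30 [0.0795 0.082  0.0843] [-0.0309  0.0529]
-0.015 47 [0.0702 0.0756 0.0793] [-0.0324  0.0533]
-0.005 50 [0.0613 0.0665 0.0715] [-0.0532  0.0532]
0.005 58 [0.0549 0.0594 0.0638] [-0.054   0.0536]
0.015 64 [0.0468 0.0523 0.0555] [-0.0544  0.054 ]
0.025 88 [0.0385 0.0438 0.0485] [-0.0546  0.0534]
0.035 86 [0.0313 0.0356 0.0396] [-0.053  0.053]
0.045 84 [0.0238 0.0281 0.0323] [-0.054   0.0531]
0.055 78 [0.0168 0.0203 0.0247] [-0.0537  0.0535]
0.065 31 [0.0144 0.0155 0.0182] [-0.0534  0.0518]
```

View pics/p7.png

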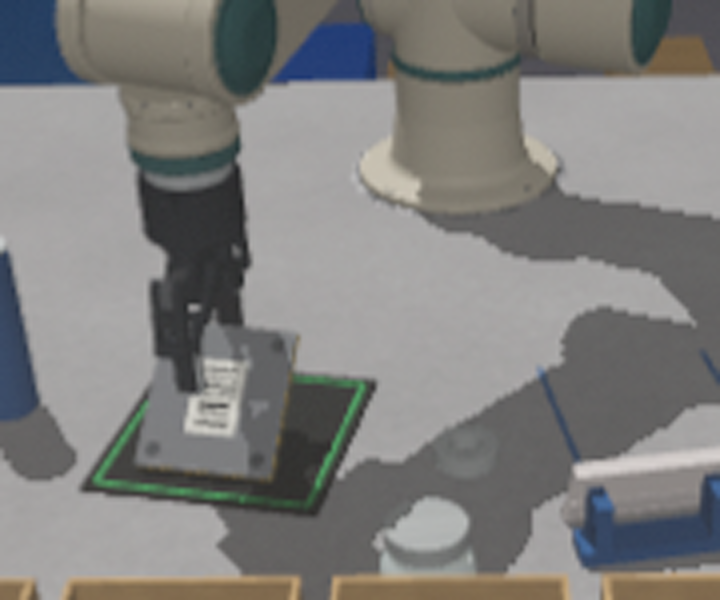

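Request:
servo_tool([
  [[-3.4,0.7,-5],0],
  [[-6.9,1.3,-10],0],
  [[-9.3,1.8,-14],0],
  [[-11.3,2.2,-17],0],
  [[-13.5,2.7,-22],0],
  [[-15.7,3.1,-26],0],
  [[-17.7,3.5,-30.5],0],
  [[-19.2,3.8,-35],0],
])

```text
time_s: 20.08
tool_pos: [0.4933, -0.1837, 0.0089]
orientation: [0.0, 0.995, -0.096, 0.0]
wrist_force: [-0.0, 0.3, 0.3]
gripper_width: 0.0855
```

```bash
python3 -c "
from h import *
plate()"
```

```text
t 20.0833 tool [[-0.0098 -0.0057  0.0089]] [-0.0201  0.3295  0.2837] 0.08550399995935036
-0.035 7 [0.0143 0.0146 0.0148] [-0.02    0.0522]
-0.015 6 [0.014  0.0142 0.0158] [-0.0437  0.0443]
-0.005 17 [0.0141 0.0146 0.0155] [-0.0535  0.0506]
0.005 6 [0.015  0.0154 0.0161] [-0.0516  0.0479]
0.015 15 [0.0144 0.0146 0.015 ] [-0.0502  0.0507]
0.035 6 [0.0141 0.0148 0.0154] [-0.0385  0.0278]
0.045 13 [0.0144 0.0149 0.0156] [-0.0537  0.0523]
0.055 10 [0.0142 0.0149 0.0156] [-0.0458  0.0534]
0.065 9 [0.0142 0.0147 0.0149] [-0.0477  0.0409]
```

It slid the last part down and is flat now. I'll lift away and check the placing.

Request:
servo_tool([
  [[0,0,30],0],
  [[0,0,70],0],
  [[0,0,110],0],
  [[0,0,145],0],
  [[0,40,160],0],
  [[0,80,160],0],
  [[0,120,160],0],
  [[0,160,160],0],
], fingers=1)

```text
time_s: 20.8
tool_pos: [0.4932, -0.0222, 0.1698]
orientation: [-0.0, 0.995, -0.096, 0.001]
wrist_force: [1.2, 0.7, -0.1]
gripper_width: 0.0002
```

```bash
cat > chk.py <<'E'
from h import *
import sys
np.set_printoptions(precision=4,suppress=True)
f=grab('top'); 
if len(sys.argv)>1: save(f,sys.argv[1],crop=(255,150,455,280),s=4)
c=f['color'].astype(int); z=f['z_map']; uv=np.argwhere(z>0)[:,::-1]; p=pad((rays(f,uv)*z[uv[:,1],uv[:,0]][:,None])@f['M'][:3,:3].T+f['M'][:3,3])
k=c[uv[:,1],uv[:,0]]
m=(abs(p[:,0])<.088)&(abs(p[:,1])<.088)&(k.min(1)>60)&(abs(k.max(1)-k.min(1))<40)
M=np.zeros(z.shape,np.uint8); M[uv[m][:,1],uv[m][:,0]]=1
M=cv2.morphologyEx(M,cv2.MORPH_CLOSE,np.ones((9,9)))
M=cv2.morphologyEx(M,cv2.MORPH_OPEN,np.ones((5,5)))
cs,_=cv2.findContours(M,cv2.RETR_EXTERNAL,cv2.CHAIN_APPROX_NONE); cn=max(cs,key=cv2.contourArea)
w=pad(onz(f,cn.reshape(-1,2),.013))[:,:2]*1000
r=cv2.minAreaRect(w.astype(np.float32)); print(r, 'med z',np.median(p[m][:,2])); print(cv2.boxPoints(r))
E
python3 chk.py t1.png
```

```text
((-0.6269378662109375, -15.192001342773438), (163.87008666992188, 145.56654357910156), 1.8436799049377441) med z 0.012038889769223626
[[-84.8612  54.9175]
 [-80.1779 -90.5737]
 [ 83.6073 -85.3015]
 [ 78.9241  60.1897]]
```

View pics/t1.png

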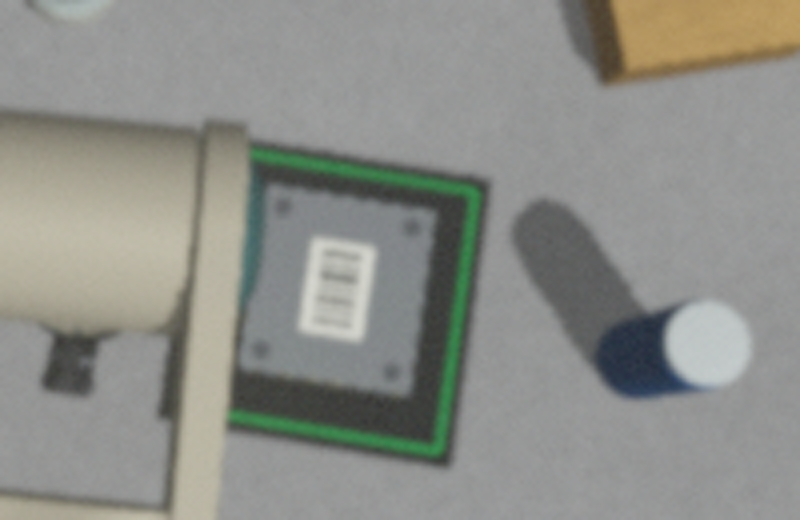

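Tag up, flat on the pad, cover corners at about (265,183), (437,210), (413,397), (240,370). It looks a little high, and the arm hides the pad's left side, so I'll clear it and measure.

Request:
servo_tool([
  [[-5,40,0],0],
  [[-12,80,0],0],
  [[-20,120,0],0],
  [[-28,160,0],0],
  [[-36,200,0],0],
  [[-44,240,0],0],
  [[-52,280,0],0],
  [[-60,320,0],0],
])

```text
time_s: 21.52
tool_pos: [0.4326, 0.2984, 0.1694]
orientation: [-0.0, 0.995, -0.096, 0.0]
wrist_force: [0.9, 0.2, -0.0]
gripper_width: 0.0002
```

```bash
python3 - <<'E'
from h import *
np.set_printoptions(precision=2,suppress=True)
f=grab('top')
C=lambda l: np.array(l,float)/4+[255,150]-.375
print('cover mm',pad(onz(f,C([(265,183),(437,210),(413,397),(240,370)]),.013))*1000)
print('pad mm',pad(onz(f,C([(487,182),(447,463)]),.003))*1000)
E
python3 chk.py
```

```text
cover mm [[ 65.3   52.41  13.  ]
 [ 67.13 -59.45  13.  ]
 [-54.16 -61.85  13.  ]
 [-56.41  48.93  13.  ]]
pad mm [[ 92.76 -90.5    3.  ]
 [-91.04 -91.01   3.  ]]
((-0.9218368530273438, -0.7523727416992188), (161.25038146972656, 170.9673309326172), 0.4300532937049866) med z 0.011501371266101623
[[-82.1864  84.1237]
 [-80.9031 -86.8388]
 [ 80.3427 -85.6285]
 [ 79.0595  85.334 ]]
```

```bash
cat > chk2.py <<'E'
from h import *
np.set_printoptions(precision=1,suppress=True)
def edges(n,zc=.013):
    f=grab(n); g=cv2.cvtColor(f['color'],cv2.COLOR_RGB2GRAY).astype(np.float32)
    # rectified pad-plane view at 1 px/mm, at height zz
    def view(zz):
        a=np.arange(-110,111); X,Y=np.meshgrid(a,a,indexing='ij')
        W=np.c_[(PC+X.reshape(-1,1)/1e3*PX+Y.reshape(-1,1)/1e3*PY),np.full(X.size,zz)]
        M=np.linalg.inv(f['M']); c=W@M[:3,:3].T+M[:3,3]
        u,_=cv2.projectPoints(c,np.zeros(3),np.zeros(3),np.array(f['K']),np.array([f['k1'],0,0,0.])); u=u.reshape(221,221,2).astype(np.float32)
        return cv2.remap(g,u[...,0],u[...,1],cv2.INTER_LINEAR)
    for lab,zz,nom,rng,sgn in(('cover',zc,None,None,0),('pad',.003,95,None,1)):
        v=cv2.GaussianBlur(view(zz),(0,0),1.5); gx=np.gradient(v,axis=0); gy=np.gradient(v,axis=1)
        out={}
        for ax,G in(('x',gx),('y',gy)):
            for s in(-1,1):
                pts=[]
                for t in range(-40,41,4):
                    line=(G[:,t+110] if ax=='x' else G[t+110,:])*s*(-1 if lab=='cover' else 1)
                    lo,hi=(42,76) if lab=='cover' else (88,102)
                    idx=np.arange(lo,hi)*s; k=idx[np.argmax(line[idx+110])]; pts.append((t,k))
                pts=np.array(pts); med=np.median(pts[:,1]); ok=abs(pts[:,1]-med)<4; sl,c0=np.polyfit(pts[ok,0],pts[ok,1],1); out[ax,s]=(round(float(c0),1),round(float(sl),3),int(ok.sum()))
        print(n,lab,out,'centre',(out['x',1][0]+out['x',-1][0])/2,(out['y',1][0]+out['y',-1][0])/2)
if __name__=='__main__':
    edges('top'); edges('scene')
E
python3 chk2.py
```

```text
top cover {('x', -1): (-55.7, -0.012, 21), ('x', 1): (66.3, -0.008, 21), ('y', -1): (-59.6, 0.008, 21), ('y', 1): (52.0, -0.0, 21)} centre 5.299999999999997 -3.8000000000000007
top pad {('x', -1): (-94.8, -0.006, 21), ('x', 1): (94.7, -0.002, 21), ('y', -1): (-93.7, 0.013, 21), ('y', 1): (96.2, 0.007, 21)} centre -0.04999999999999716 1.25
scene cover {('x', -1): (-52.5, 0.007, 21), ('x', 1): (49.0, 0.0, 2), ('y', -1): (-55.8, -0.001, 21), ('y', 1): (55.7, 0.006, 21)} centre -1.75 -0.04999999999999716
scene pad {('x', -1): (-93.2, 0.001, 20), ('x', 1): (99.5, 0.012, 21), ('y', -1): (-90.1, 0.002, 21), ('y', 1): (100.2, -0.003, 21)} centre 3.1499999999999986 5.050000000000004
```

Relative to the pad the cover is about +5.3 mm in x and −5 mm in y, and square; both cameras agree. I'll nudge it to the middle with the two fingertips before pressing the button.

Request:
servo_tool([
  [[5,-41,0],0],
  [[10,-82,0],0],
  [[15,-123,0],0],
  [[20,-164,0],0],
  [[25,-205,0],0],
  [[30,-246,0],0],
  [[35,-287,0],0],
  [[40,-328,0],0],
], fingers=-0.4)

```text
time_s: 22.38
tool_pos: [0.4727, -0.0353, 0.1695]
orientation: [0.0, 0.995, -0.097, 0.001]
wrist_force: [1.0, 1.4, 0.8]
gripper_width: 0.0597
```

Request:
servo_tool([
  [[4,-40,0],0],
  [[8,-80,0],0],
  [[12,-120,0],0],
  [[15,-160,-10],0],
  [[18,-200,-20],0],
  [[19,-235,-40],0],
  [[19,-238,-80],0],
  [[19,-238,-110],0],
])

```text
time_s: 23.05
tool_pos: [0.4904, -0.2734, 0.0572]
orientation: [0.0, 0.995, -0.099, -0.0]
wrist_force: [0.6, 0.4, -1.7]
gripper_width: 0.0598
```

```bash
python3 - <<'E'
from h import *
s=env.get_state(); print(pad(s['tool_pos'])*1000, s['wrist_force'],s['gripper_width'])
E
```

```text
[[  4.53071505 -94.30541272  57.21205854]] [ 0.59830513  0.43761496 -1.73116823] 0.05981860074630798
```

Request:
servo_tool([
  [[0,0,-36],0],
  [[0,0,-62],0],
  [[0,0,-72],0],
  [[0,0,-72],0],
  [[0,0,-72],0],
])

```text
time_s: 23.47
tool_pos: [0.4924, -0.2707, -0.0116]
orientation: [0.0, 0.995, -0.096, 0.001]
wrist_force: [0.7, 0.3, 0.1]
gripper_width: 0.0597
```

Request:
servo_tool([
  [[2,10,-1],0],
  [[3.5,18,-1],0],
  [[4.3,22,-1],0],
  [[4.6,23.5,-1],0],
  [[4.9,25,-1],0],
  [[5.2,26.5,-1],0],
  [[5.4,27.5,-1],0],
  [[5.4,27.5,-1],0],
])

```text
time_s: 24.13
tool_pos: [0.4978, -0.2422, -0.0137]
orientation: [0.0, 0.995, -0.096, 0.0]
wrist_force: [0.2, -1.6, 0.9]
gripper_width: 0.0597
```

```bash
python3 - <<'E'
from h import *
s=env.get_state(); print(pad(s['tool_pos'])*1000, s['wrist_force'],s['gripper_width'])
from chk2 import edges; edges('scene')
E
```

```text
[[  5.81501347 -62.19529658 -13.72561643]] [ 0.20777976 -1.57142461  0.85372776] 0.059674137255199135
scene cover {('x', -1): (-52.9, -0.003, 21), ('x', 1): (75.0, -0.0, 12), ('y', -1): (-72.8, 0.375, 3), ('y', 1): (63.8, 0.044, 21)} centre 11.05 -4.5
scene pad {('x', -1): (-93.2, 0.004, 20), ('x', 1): (99.3, 0.001, 21), ('y', -1): (-91.5, 0.055, 14), ('y', 1): (99.8, -0.007, 21)} centre 3.049999999999997 4.149999999999999
```

Request:
servo_tool([
  [[-2,-10,0],0],
  [[-3,-15,30],0],
  [[-3,-15,70],0],
  [[-1,-5,110],0],
  [[5,30,125],0],
  [[12,66,125],0],
  [[19,102,125],0],
  [[27,138,125],0],
])

```text
time_s: 24.85
tool_pos: [0.5244, -0.1032, 0.1112]
orientation: [-0.0, 0.995, -0.096, -0.0]
wrist_force: [-0.1, 0.1, -0.4]
gripper_width: 0.0598
```

```bash
python3 - <<'E'
from h import *
s=env.get_state(); print(pad(s['tool_pos'])*1000, s['wrist_force'],s['gripper_width'])
from chk2 import edges; edges('scene'); edges('top')
f=grab('scene'); cv2.imwrite('pics/p8.png',cv2.resize(f['color'][130:240,140:290],(750,550),interpolation=cv2.INTER_CUBIC)[...,::-1])
E
```

```text
[[  5.32221634  79.30504863 111.22296825]] [-0.14480695  0.08528586 -0.44244467] 0.05978710456050598
scene cover {('x', -1): (-52.8, -0.004, 21), ('x', 1): (66.8, -0.009, 10), ('y', -1): (-49.7, 0.005, 21), ('y', 1): (62.4, 0.007, 21)} centre 7.0 6.349999999999998
scene pad {('x', -1): (-93.3, 0.005, 20), ('x', 1): (99.5, 0.012, 21), ('y', -1): (-90.1, 0.005, 21), ('y', 1): (100.1, -0.006, 21)} centre 3.1000000000000014 5.0
top cover {('x', -1): (-55.7, 0.004, 13), ('x', 1): (74.5, 0.016, 13), ('y', -1): (-53.3, 0.006, 21), ('y', 1): (56.1, -0.03, 10)} centre 9.399999999999999 1.4000000000000021
top pad {('x', -1): (-93.2, 0.057, 11), ('x', 1): (93.3, 0.06, 10), ('y', -1): (-93.3, 0.008, 21), ('y', 1): (95.6, -0.015, 16)} centre 0.04999999999999716 1.1499999999999986
```

View pics/p8.png

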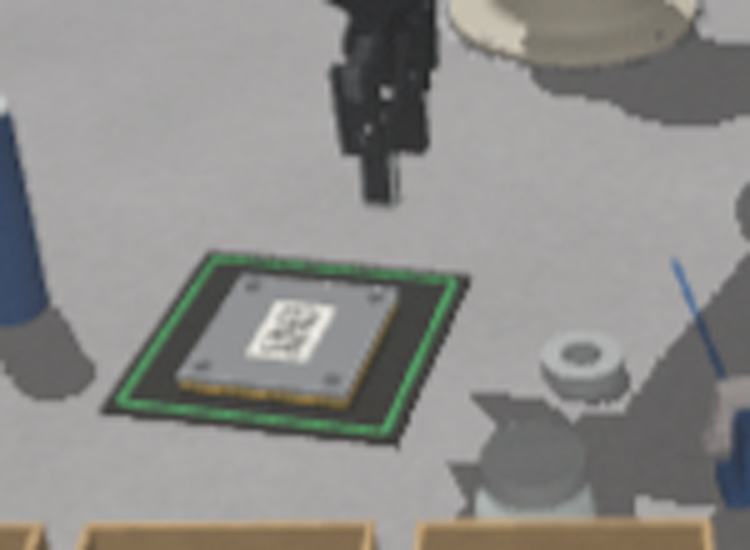

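The cover is flat, tag up, and now centred across y; (290,335) lies inside the green outline. I'll turn the jaws and take out the 5 mm in x from the far side.

Request:
servo_tool([
  [[10,-5,0],0.12],
  [[20,-10,0],0.24],
  [[35,-20,0],0.36],
  [[50,-35,0],0.48],
  [[65,-55,0],0.6],
  [[76,-75,0],0.72],
  [[76,-94,0],0.84],
  [[76,-94,0],0.96],
])

```text
time_s: 25.67
tool_pos: [0.5998, -0.2032, 0.11]
orientation: [-0.0, 0.927, 0.375, -0.001]
wrist_force: [-1.0, 0.3, 0.1]
gripper_width: 0.0596
```

Request:
servo_tool([
  [[0,0,0],0.12],
  [[0,0,-10],0.24],
  [[0,0,-30],0.36],
  [[0,0,-50],0.48],
  [[0,0,-70],0.6],
  [[0,0,-90],0.611],
  [[0,0,-90],0.611],
  [[0,0,-90],0.611],
])

```text
time_s: 26.33
tool_pos: [0.5993, -0.1991, 0.0198]
orientation: [-0.002, 0.772, 0.635, -0.001]
wrist_force: [0.8, 0.2, 0.5]
gripper_width: 0.0597
```

```bash
python3 - <<'E'
from h import *
s=env.get_state(); print(s['tool_pos'],pad(s['tool_pos'])*1000, s['wrist_force'],s['gripper_width'])
q=s['orientation']; print(2*np.arctan2(q[2],q[1])-np.pi/2)
E
```

```text
[ 0.59934431 -0.19912197  0.01978451] [[97.24174277 -0.47951396 19.7845083 ]] [0.84518901 0.1913479  0.4669137 ] 0.05973951565087067
-0.1941790674313113
```

Request:
servo_tool([
  [[0,0,-20],0],
  [[0,0,-33],0],
  [[0,0,-34],0],
  [[0,0,-34],0],
  [[-10,1.9,-34],0],
  [[-18,3.5,-34],0],
])

```text
time_s: 26.83
tool_pos: [0.5831, -0.195, -0.0114]
orientation: [0.001, 0.772, 0.636, 0.0]
wrist_force: [-0.0, 0.5, -0.6]
gripper_width: 0.0602
```

Request:
servo_tool([
  [[-2,0.4,0],0],
  [[-4,0.8,0],0],
  [[-5.5,1.1,0],0],
  [[-7,1.4,0],0],
  [[-8,1.6,0],0],
  [[-9,1.8,0],0],
  [[-9,1.8,0],0],
])

```text
time_s: 27.42
tool_pos: [0.5739, -0.193, -0.0125]
orientation: [0.0, 0.772, 0.636, 0.0]
wrist_force: [2.8, 0.7, 1.7]
gripper_width: 0.0597
```

Request:
servo_tool([
  [[15,-3,0],0],
  [[25,-5,20],0],
  [[25,-5,60],0],
  [[25,0,100],0],
  [[15,30,130],0],
  [[0,70,150],0],
  [[-15,108,150],0],
  [[-30,145,150],0],
])

```text
time_s: 28.08
tool_pos: [0.5447, -0.0506, 0.1385]
orientation: [0.001, 0.772, 0.636, 0.001]
wrist_force: [1.3, 0.6, -0.8]
gripper_width: 0.0594
```

```bash
python3 - <<'E'
from h import *
s=env.get_state(); print(s['tool_pos'])
from chk2 import edges; edges('scene'); edges('top')
E
```

```text
[ 0.54472117 -0.05061954  0.13853226]
scene cover {('x', -1): (-56.5, 0.012, 21), ('x', 1): (74.5, 0.0, 21), ('y', -1): (-49.5, 0.005, 21), ('y', 1): (62.1, 0.015, 21)} centre 9.0 6.300000000000001
scene pad {('x', -1): (-93.1, -0.009, 21), ('x', 1): (99.5, 0.012, 21), ('y', -1): (-90.1, 0.002, 21), ('y', 1): (100.2, -0.003, 21)} centre 3.200000000000003 5.050000000000004
top cover {('x', -1): (-60.9, -0.009, 21), ('x', 1): (60.8, -0.011, 20), ('y', -1): (-53.2, 0.005, 21), ('y', 1): (66.1, 0.042, 21)} centre -0.05000000000000071 6.449999999999996
top pad {('x', -1): (-94.7, -0.007, 21), ('x', 1): (94.6, -0.0, 20), ('y', -1): (-93.5, 0.006, 21), ('y', 1): (95.9, -0.009, 20)} centre -0.05000000000000426 1.2000000000000028
```

The cover is now within about 1 mm of the middle of the pad. Next the button, with the fingers shut.

Request:
servo_tool([
  [[-10,39,0],0],
  [[-20,78,0],0],
  [[-31,117,0],0],
  [[-42,156,0],0],
  [[-53,195,0],0],
  [[-64,234,0],0],
  [[-75,273,0],0],
  [[-86,312,0],0],
], fingers=1)

```text
time_s: 28.85
tool_pos: [0.4583, 0.2614, 0.1366]
orientation: [-0.0, 0.772, 0.636, -0.001]
wrist_force: [0.7, -0.8, 0.3]
gripper_width: 0.0002
```

Request:
servo_tool([
  [[-11,37,0],0],
  [[-22,72,0],0],
  [[-30,97,-20],0],
  [[-30,97,-50],0],
  [[-30,97,-80],0],
  [[-30,97,-100],0],
  [[-30,97,-105],0],
  [[-30,97,-105],0],
])

```text
time_s: 29.52
tool_pos: [0.4283, 0.3561, 0.0299]
orientation: [-0.0, 0.772, 0.636, -0.002]
wrist_force: [-0.5, -0.8, 0.8]
gripper_width: 0.0002
```

```bash
python3 - <<'E'
from h import *
np.set_printoptions(precision=4,suppress=True)
s=env.get_state(); print(s['tool_pos'],s['wrist_force'],s['gripper_width'])
f=grab('scene'); c=f['color'].astype(int); m=(c[...,1]>c[...,0]+40)&(c[...,1]>c[...,2]+30); m[:,:320]=0
uv=np.argwhere(m)[:,::-1]; p=depth(f,uv); print(len(p),np.median(p,0),p.min(0),p.max(0))
f,uv,_,_=(lambda f:(f,0,0,0))(grab('wrist')); save(f,'w9.png')
z=f['z_map']; uv=np.argwhere(z>0)[:,::-1]; T=np.array(f['T_tool_cam']); q=(rays(f,uv)*z[uv[:,1],uv[:,0]][:,None])@T[:3,:3].T+T[:3,3]
m=(abs(q[:,0])<.02)&(abs(q[:,1])<.015)&(q[:,2]<.0); print('tip max tool z',np.percentile(q[m][:,2],[50,90,99,100]))
E
```

```text
[0.4283 0.3561 0.0299] [-0.4744 -0.8158  0.7871] 0.00021900632571173045
47 [0.4392 0.359  0.021 ] [0.4234 0.3475 0.0143] [0.4493 0.3773 0.0246]
tip max tool z [-0.0638 -0.0343 -0.0231 -0.0194]
```

Request:
servo_tool([
  [[0,2,-10],0],
  [[0,2,-16],0],
  [[0,2,-20],0],
  [[0,2,-22],0],
  [[0,2,-24],0],
  [[0,2,-24],0],
])

```text
time_s: 30.12
tool_pos: [0.4291, 0.3592, 0.0077]
orientation: [-0.0, 0.772, 0.636, -0.0]
wrist_force: [0.0, -0.5, 0.4]
gripper_width: 0.0
```

Request:
servo_tool([
  [[0,0,-1],0],
  [[0,0,-2],0],
  [[0,0,-3],0],
  [[0,0,-4],0],
  [[0,0,-4],0],
])

```text
time_s: 30.53
tool_pos: [0.4294, 0.3594, 0.0043]
orientation: [-0.0, 0.772, 0.636, 0.0]
wrist_force: [-0.2, 0.4, 1.6]
gripper_width: 0.0001
```

Contact at about 0.004. I'll press on down until the stop.

Request:
servo_tool([
  [[0,0,-1],0],
  [[0,0,-2],0],
  [[0,0,-3],0],
  [[0,0,-4],0],
  [[0,0,-5],0],
  [[0,0,-5],0],
])

```text
time_s: 31.03
tool_pos: [0.4294, 0.3594, -0.0002]
orientation: [-0.0, 0.772, 0.636, 0.0]
wrist_force: [-2.3, -1.1, 7.9]
gripper_width: -0.0
```

Request:
servo_tool([
  [[0,0,-0.7],0],
  [[0,0,-1.5],0],
  [[0,0,-1.5],0],
  [[0,0,-1.5],0],
])

```text
time_s: 31.37
tool_pos: [0.4295, 0.3595, -0.0004]
orientation: [0.0, 0.772, 0.636, 0.0]
wrist_force: [-7.1, -5.8, 17.2]
gripper_width: -0.0001
```

It's on the stop: 17 N with no further travel. Now release and retreat.

Request:
servo_tool([
  [[0,0,5],0],
  [[0,0,15],0],
  [[0,0,40],0],
  [[0,0,80],0],
  [[-30,30,110],0],
  [[-60,60,130],0],
  [[-60,60,130],0],
  [[-60,60,130],0],
])

```text
time_s: 32.03
tool_pos: [0.3678, 0.4219, 0.13]
orientation: [-0.001, 0.77, 0.638, 0.002]
wrist_force: [-0.6, -1.5, -0.3]
gripper_width: -0.0001
```

```bash
python3 - <<'E'
from h import *
np.set_printoptions(precision=4,suppress=True)
s=env.get_state(); print(s['time_s'],s['tool_pos'],s['wrist_force'])
from chk2 import edges; edges('top')
f=grab('top'); save(f,'end.png'); print('bear, jar, can tops; button',depth(f,np.array([(388,315),(408,205),(648,353),(190,384)])/1.5))
E
```

```text
32.0333 [0.3678 0.4219 0.13  ] [-0.6023 -1.4941 -0.2667]
top cover {('x', -1): (-61.0, -0.006, 21), ('x', 1): (61.0, 0.003, 21), ('y', -1): (-53.3, 0.011, 21), ('y', 1): (57.9, -0.0, 21)} centre 0.0 2.3000000000000007
top pad {('x', -1): (-94.9, -0.008, 21), ('x', 1): (94.6, -0.007, 21), ('y', -1): (-93.4, 0.006, 21), ('y', 1): (96.2, 0.005, 21)} centre -0.15000000000000568 1.3999999999999986
bear, jar, can tops; button [[ 0.5  0.   0. ]
 [ 0.7 -0.   0.1]
 [ 0.5 -0.4  0.1]
 [ 0.4  0.4  0. ]]
```

View pics/end.png

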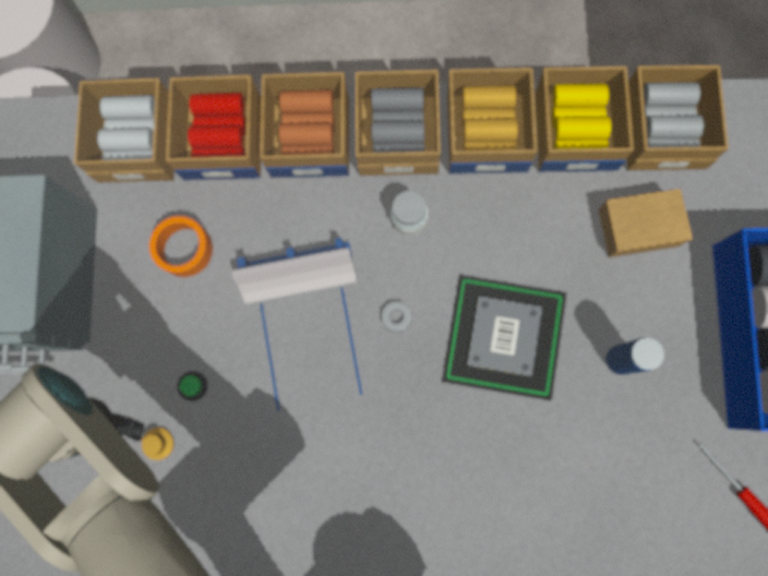

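The cover lies tag up in the middle of the pad at (505,336). The bearing (396,315), jar (408,205) and can (648,353) are where they started, and the arm touches nothing. Handing in.

```bash
python3 -c "
from rig import env
print(env.finish_job())"
```

```text
the job is handed in; nothing more can be done
None
```

The cover is lying tag side up in the middle of the reading pad and the button has been pressed. I handed the job in at about 32 s.

- **Turning it over:** I pushed the cover up the fence until it leaned there, drew it upright and pinched its top edge. I carried it over and stood it on the pad, then let it lean on one finger and lowered it.
- **Laying it down:** I lowered it under control to about 38°. Between there and the next look, with the finger set for about 20°, it had slid down flat, so the last part was not fully controlled.
- **Centring:** It came to rest about 5 mm off in both directions, so I nudged it to the middle from two sides before pressing the button.
- **Button:** I pressed until the force reached 17 N with almost no further travel, then let go. I did not read its travel directly.

**Last checks, from the top camera:**
- The cover is within about 1 mm of the pad's centre and square to about 0.01 rad.
- The bearing, can and jar look unmoved. My numeric check of them printed too coarsely to use, so that rests on the picture.
- An earlier scene-camera reading of the cover's far edge (x) was shadowed and disagreed with the top camera. I relied on the top view there.

**Other faults:**
- My first push passed over the cover without moving it, because the fingertips stood about 20 mm behind the tool point rather than 14 mm ahead of it. I found the height again by lowering in small steps and looking.
- The first centring nudge went about 4 mm further than I intended, though the cover still came out centred in that direction.

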